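# Stack spacer, washer and bushing on a manifold's eccentric stud

## Robot

A 6-joint arm with a two-finger parallel gripper is mounted at the origin on the work surface. World frame = base frame: x ahead of the robot, y to its left, z up, the work surface at z = 0. Lengths are in m, angles in degrees, forces in N, time in s.
With the tool pointing down it reaches from about 0.25 to 0.775 m from the base axis. Payload 4 kg.
Tool frame: the origin (TCP) lies between the finger pads; the fingertips stand 14 mm ahead of it and the grasp point (between the pads) lies 5 mm behind it; z points along the fingers, y is the line along which they close (so a half turn about z gives the same grasp; the last joint's range is limited). The gripper opens to 85 mm and grips with 20 to 120 N. Pads are 22 mm wide; open, the fingers measure 114 mm over their backs; the gripper's body (76 mm by 85 mm) begins 54 mm behind the grasp point. The pads swing forward as they close: fully open they stand 13 mm farther back than shut.
Start: joints at [64.624, 4.996, 78.535, -0, 96.463, -5.907], TCP at [0.183, 0.519, 0.245] pointing down, gripper open.
Joint ranges: [-177.83, 177.83], [-43.37, 116.18], [15.69, 146.23], [-61.86, 241.86], [9.47, 152.12], [-147.06, 147.06]. Speed limits (degrees/s): [159.86, 159.86, 180, 180, 180, 180].

## Interface

Orientations are given as [roll, pitch, yaw] about the fixed x, y, z axes, in that order (R = Rz(yaw) Ry(pitch) Rx(roll)).
In Python, from workcell import r gives the robot as it stands. The module is installed in compiled form; this text tells all that it offers.
- The arm moves only by the tool play_rows, never from a script. Its argument "steps" is text: rows parted by semicolons, each of 6 numbers parted by spaces: the shift along the world's x, y, z in m, then the turn, a rotation vector about the world's x, y, z in degrees. A call has 1 to 20 rows; each row is the pose to reach, as a shift and turn from the pose commanded when the call began; what a row does not reach only later rows make up. A row lasts 1/8 s, in which the tool goes at most 62.5 mm and 10.7 degrees, less where a joint would pass 70% of its speed; a pose out of reach is approached as far as the arm can. A call with a gripper value outside its range is refused whole. "claw" is the opening, from 0 (shut) to 1 (fully open), set as the call begins (left out, the last holds). The fingers move at their own pace and stop on an object; "squeeze" is the grip in N (left out, the last holds). Time passes only in rows, so rows that repeat a pose let the fingers close. It gives the time, the measured TCP pose, the force, the opening and the grip force at its end, in the units of the state.
- r.read_state(): the state, without advancing time (a new reading comes with each control period).
- r.read_camera(name): name is "side" or "top" or "wrist"; returns a dict with "frame" (480x640x3 uint8, red, green, blue), "depth" (480x640 float32, m along the optical axis (not along the pixel's ray), 0 where there is no reading), "intrinsics" (3x3 intrinsics, pixels), "k1" (the pictures are not rectified: a ray, as slopes to the right and down, at radius r is drawn at 1 + k1 r^2 times it, then the intrinsics apply), "extrinsics" (4x4, takes a point from world to camera coordinates). Camera axes: x right, y up, looking along -z (the intrinsics and any distortion apply to the point x, -y, -z); pixel columns grow to the right and rows downward; lengths in m; the calibration is good to about 2 mm. A picture is of the moment at which its call begins.
- r.close_job(): hands the job in; it is judged then, once.
The state is a dict: "t": time; "joints": joint angles; "qd": joint speeds; "joint_efforts": joint torques, N m; "eef_pos": TCP position; "ee_rot": TCP orientation; "contact_force": force on the tool from outside, world axes, zero at the start; "ft_torque": the same for the moment, N m; "grip_width": opening from 0.0 (shut) to 1.0 (fully open); "grasp_force": force on a finger pad.
Only numpy, scipy, OpenCV 4.12 (cv2) and the standard library are available. Lean on these libraries where they do the work, as an engineer would, in place of code of your own. Each camera call takes 0.05 s, during which the arm holds its last target. There are 200 camera calls.

## Task

Thread the three parts from the rubber mat onto the upright stud on top of the aluminium manifold block: first the spacer, then the washer, then the bushing with its flange down, each slid fully down and let go before the next. The stud stands a little off the block's centre, to any side, so feel for it gently - never push on the block or stud with more than about 20 N - and leave the motor, pendant, wrench and relay where they are.

Things in the scene. Friction and masses are not known exactly. Their poses are not given: they have to be found in the camera images.
- manifold: Aluminium valve block 110 x 110 x 40 mm (high) fixed to the bench, small fittings on its sides. Origin: centre of its underside; z up. On its top stands a vertical steel stud 12 mm in diameter and 54 mm tall, its tip narrowing to 10.5 mm over the last 2 mm; the stud is not tracked.
- seat (a point): Centre of the block's top face (40 mm above the bench), where the spacer will sit; z up, axes as the block's. The stud is on a locked eccentric disc: its axis stands 5 mm from here, in a different direction each time, which you must find. Pushed down on its tip it sinks on a spring (1.5 N per mm, at most 10 mm, then solid) and comes back; sideways it does not give.
- spacer: Aluminium tube, outside diameter 30 mm, bore 14 mm right through, 20 mm high, standing on end. Origin: centre of its underside; z is its axis, up. 28 to 52 g.
- washer: Thick plain steel washer, outside diameter 44 mm, hole 14 mm, 6 mm thick, lying flat. Origin: centre of its underside; z up. 42 to 78 g.
- bushing: Dark steel flanged bushing standing flange down: flange 36 mm in diameter and 5 mm thick at the bottom, above it a sleeve 24 mm in diameter; bore 14 mm right through, 22 mm high in all. Origin: centre of the flange's underside; z up its axis. 49 to 91 g.
- mat: Black rubber mat 120 x 310 x 4 mm fixed flat on the bench; the three parts stand on it in a row along its long (y) side, 60 mm or more apart between centres, in any order. Origin: centre of its underside; z up.
- motor: Bystander: steel motor can 88 mm in diameter, 150 mm high, standing on the bench. Origin: centre of its underside.
- pendant: Bystander: yellow and black pendant control 50 x 110 x 32 mm lying on the bench. Origin: centre of its underside.
- wrench: Bystander: wrench lying flat on the bench, less than 20 mm high, about 180 mm long along its x. Origin: underside, near its middle.
- relay: Bystander: black relay can 44 mm in diameter, 57 mm high with its terminals. Origin: centre of its underside.

How it is judged (in metres and radians):
On the way, in this order (a step that is already met when the one before it is completed fails the run):
1. the spacer sits on the block around the stud, let go (z of spacer in the frame of seat between -0.002 and 0.002 m and horizontal distance between spacer and seat below 0.008 m and angle between spacer's own z axis and vertical below 0.08 rad and linear speed of spacer below 0.02 m/s and contact force between the fingers and spacer below 0.3 N), for 0.2 s.
2. then the washer lies flat on the spacer around the stud, let go (z of spacer in the frame of seat between -0.002 and 0.002 m and horizontal distance between each of spacer, washer and seat below 0.008 m and angle between each of spacer, washer's own z axis and vertical below 0.08 rad and z of washer in the frame of seat between 0.018 and 0.022 m and linear speed of washer below 0.02 m/s and contact force between the fingers and washer below 0.3 N), for 0.2 s.
3. then the bushing sits on the washer around the stud, flange down, let go (z of spacer in the frame of seat between -0.002 and 0.002 m and horizontal distance between each of spacer, washer, bushing and seat below 0.008 m and angle between each of spacer, washer, bushing's own z axis and vertical below 0.08 rad and z of washer in the frame of seat between 0.018 and 0.022 m and z of bushing in the frame of seat between 0.024 and 0.028 m and linear speed of bushing below 0.02 m/s and contact force between the fingers and bushing below 0.3 N), for 0.2 s.
At the end, for the whole second after the job is handed in: Spacer, washer and bushing are stacked in that order around the stud: undersides 0, 20 and 26 mm above the block's top (each within 2 mm), within 8 mm sideways of the block's centre, upright (bushing flange down) within 0.08 rad, at rest and let go (all of step 3 and linear speed of each of spacer, washer below 0.02 m/s and contact force between the fingers and spacer below 0.3 N and contact force between the fingers and washer below 0.3 N); the robot touches nothing.
It fails at once if the block or its stud is pushed with more than 30 N (contact force between manifold and anything else above 30 N).
It fails at once if the motor is moved more than 20 mm (distance of motor from where it was at the start of the episode above 0.02 m).
It fails at once if the pendant is moved more than 20 mm (distance of pendant from where it was at the start of the episode above 0.02 m).
It fails at once if the wrench is moved more than 20 mm (distance of wrench from where it was at the start of the episode above 0.02 m).
It fails at once if the relay is moved more than 20 mm (distance of relay from where it was at the start of the episode above 0.02 m).
It also fails if it takes over 72 s, if anything falls off the work surface, if the arm or the gripper's body presses on something with over 40 N, if the wrist force passes 120 N, or if a joint passes its speed limit or range.

## Working session

There is one attempt and no reset: what is moved stays moved. The work goes in short steps, Python scripts to look and compute and a tool call to move; the robot and the scene stay as the last step left them, time stands still between calls to the robot, and variables do not carry over. Pictures are saved under pics/ and viewed, at most 10 in all, crops included, and the job is handed in when it is done.

Besides the shell and the picture viewer there is one more tool, called in YAML: its name, and indented under it one key for each argument. play_rows: Moves the arm, as the interface text tells. Its arguments: {"type":"object","properties":{"steps":{"type":"string"},"claw":{"type":"number"},"squeeze":{"type":"number"}},"required":["steps"]}

```bash
mkdir -p pics; cat > h.py <<'E'
import numpy as np, cv2, pickle
from workcell import r
def snap(n,tag):
    d=r.read_camera(n); pickle.dump(d,open(f'pics/{tag}.pkl','wb'))
    cv2.imwrite(f'pics/{tag}.png',d['frame'][:,:,::-1]); return d
def load(tag): return pickle.load(open(f'pics/{tag}.pkl','rb'))
def rays(d,uv):
    K=np.array(d['intrinsics']);uv=np.atleast_2d(uv).astype(float)
    dist=np.stack([(uv[:,0]-K[0,2])/K[0,0],(uv[:,1]-K[1,2])/K[1,1]],1)
    s=dist.copy()
    for _ in range(20): s=dist/(1+d['k1']*(s**2).sum(1,keepdims=True))
    return np.c_[s[:,0],-s[:,1],-np.ones(len(s))]
def atz(d,uv,z):   # world points where pixel rays hit height z
    E=np.array(d['extrinsics']);R=E[:3,:3];c=-R.T@E[:3,3];w=rays(d,uv)@R
    return c+w*((z-c[2])/w[:,2])[:,None]
def cloud(d):
    v,u=np.mgrid[0:480,0:640];E=np.array(d['extrinsics']);R=E[:3,:3]
    p=rays(d,np.c_[u.ravel(),v.ravel()])*d['depth'].reshape(-1,1)
    return ((p-E[:3,3])@R).reshape(480,640,3)
def proj(d,P):
    E=np.array(d['extrinsics']);K=np.array(d['intrinsics']);c=np.atleast_2d(P)@E[:3,:3].T+E[:3,3]
    s=np.c_[c[:,0],-c[:,1]]/-c[:,2:];s=s*(1+d['k1']*(s**2).sum(1,keepdims=True))
    return s*[K[0,0],K[1,1]]+[K[0,2],K[1,2]]
E
python3 - <<'E'
from h import *
np.set_printoptions(precision=4,suppress=True)
for n in ('top','side'):
    d=snap(n,n+'0');E=d['extrinsics'];print(n,-E[:3,:3].T@E[:3,3],E[:3,:3].tolist(),d['k1'],d['intrinsics'][0,0])
print(r.read_state())
E
```

```text
top [0.515  0.0513 1.3219] [[-0.0054021689753172225, -0.999970975206609, -0.00537264503813543], [0.9974249218477353, -0.0057724927409463726, 0.07148568811024301], [-0.07151462680739754, -0.004972632290789523, 0.9974271557766509]] -0.043781433032593055 536.7549789021672
side [ 0.1425 -0.4102  0.8215] [[0.6898250824921424, -0.7238299100523851, -0.014547057374764027], [0.5409792981968548, 0.5020032397877536, 0.6747845183205061], [-0.481126547269164, -0.47335294290429286, 0.7378714230519419]] -0.006048737523830739 509.478946205499
{'t': 0.1, 'joints': array([64.624 ,  5.0372, 78.6163,  0.0009, 96.463 , -5.9071]), 'qd': array([ 0.0118, -0.1701, -0.2632,  0.0225,  0.0644,  0.0265]), 'joint_efforts': array([  0.0023, -35.3011, -31.4221,  -0.    ,   0.0079,   0.    ]), 'eef_pos': array([0.1831, 0.5182, 0.2442]), 'ee_rot': array([-179.8842,   -0.0129,  160.5313]), 'contact_force': array([-1.1681,  0.3462,  0.025 ]), 'ft_torque': array([-0.0533, -0.0366, -0.0061]), 'grasp_force': 0.0, 'grip_width': 1.0040095382018042}
```

View pics/top0.png

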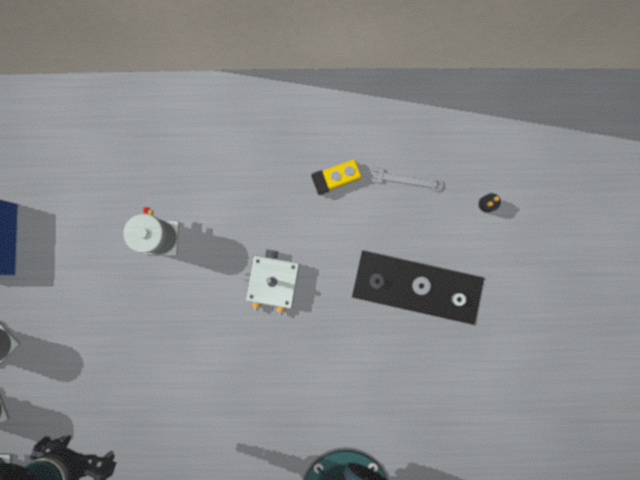

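View pics/side0.png

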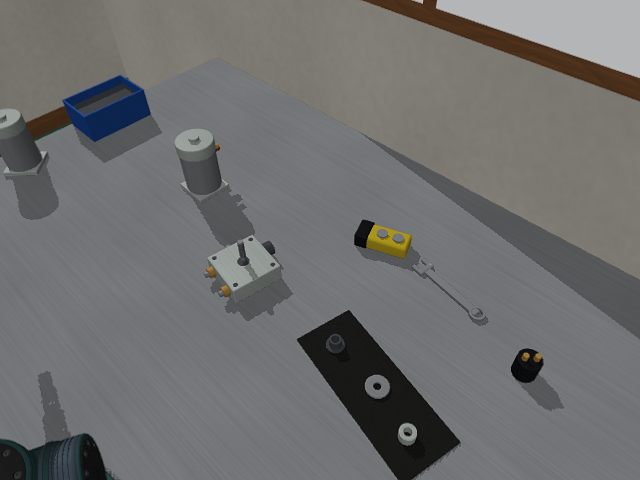

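The top view shows the bushing at (377,281), washer (422,286), spacer (459,299), block centre about (272,282) and motor (150,233). The side view agrees: stud base near (243,262), bushing (335,344), washer (377,387), spacer (407,434). I'll compute rough positions from these.

```bash
python3 - <<'E'
from h import *
np.set_printoptions(precision=4,suppress=True)
d=load('top0')
for n,uv,z in (('bush',(377,281),.026),('wash',(422,286),.01),('spac',(459,299),.024),('block',(272.5,281),.04),('motor',(150,233),.15)):
    print(n,atz(d,uv,z))
print('mat ang',np.degrees(np.arctan2(*(lambda v:(v[1],v[0]))((atz(d,(484,277),.004)-atz(d,(362,251),.004))[0]))))
d=load('side0')
for n,uv,z in (('bush',(335,338),.026),('wash',(377,386),.01),('spac',(407,429),.024)): print(n,atz(d,uv,z))
w=snap('wrist','w0');E=w['extrinsics'];s=r.read_state()
from scipy.spatial.transform import Rotation as Ro
c=-E[:3,:3].T@E[:3,3];Rt=Ro.from_euler('xyz',s['ee_rot'],degrees=True).as_matrix()
print('cam in tool',Rt.T@(c-s['eef_pos']),Rt.T@E[:3,:3].T,w['intrinsics'][0,0],w['k1'])
E
```

```text
bush [[ 0.5076 -0.0778  0.026 ]]
wash [[ 0.4947 -0.1891  0.01  ]]
spac [[ 0.463  -0.2754  0.024 ]]
block [[0.5091 0.1726 0.04  ]]
motor [[0.6162 0.4329 0.15  ]]
mat ang -102.39030158005457
bush [[ 0.5097 -0.0801  0.026 ]]
wash [[ 0.4961 -0.1904  0.01  ]]
spac [[ 0.4655 -0.2757  0.024 ]]
cam in tool [ 0.0771  0.0003 -0.1281] [[-0.0006  0.9534  0.3017]
 [ 1.      0.0007 -0.0003]
 [-0.0005  0.3017 -0.9534]] 354.74775029605667 0.007591309302275766
```

play_rows:
  steps: "0.326 -0.346 -0.035 0 0 -82.5;0.326 -0.346 -0.035 0 0 -82.5;0.326 -0.346 -0.035 0 0 -82.5;0.326 -0.346 -0.035 0 0 -82.5;0.326 -0.346 -0.035 0 0 -82.5;0.326 -0.346 -0.035 0 0 -82.5;0.326 -0.346 -0.035 0 0 -82.5;0.326 -0.346 -0.035 0 0 -82.5;0.326 -0.346 -0.035 0 0 -82.5;0.326 -0.346 -0.035 0 0 -82.5;0.326 -0.346 -0.035 0 0 -82.5;0.326 -0.346 -0.035 0 0 -82.5;0.326 -0.346 -0.035 0 0 -82.5"
  claw: 0.5

```text
t: 1.78
eef_pos: [0.509, 0.1732, 0.2106]
ee_rot: [180.0, -0.0, 78.1]
contact_force: [-0.4, 1.3, -0.1]
grip_width: 0.5
grasp_force: 0.0
```

```bash
python3 - <<'E'
from h import *
snap('wrist','wb');s=r.read_state();print(s['t'],s['eef_pos'],s['ee_rot'],s['contact_force'])
E
```

```text
1.825 [0.50903142 0.17306428 0.21052796] [ 1.79976967e+02 -6.22672358e-03  7.80925681e+01] [ 0.01524741  0.33064069 -0.50073076]
```

View pics/wb.png

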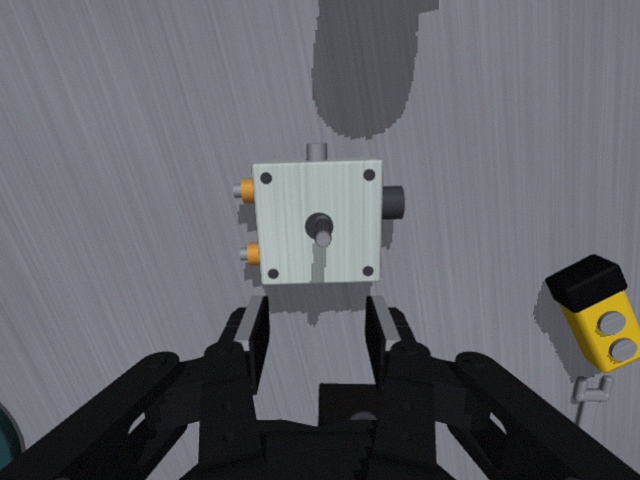

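The wrist view shows the block with corners near (253,162), (382,160), (379,282) and (262,285). The stud tip is at about (322,239), its base at (319,222), and the fingers are in the lower half. Next I'll measure the tip precisely and compare it with depth.

```bash
python3 - <<'E'
from h import *
np.set_printoptions(precision=4,suppress=True)
d=load('wb');C=cloud(d)
m=(C[...,2]>.088)&(C[...,2]<.105)&(np.abs(C[...,0]-.51)<.03)&(np.abs(C[...,1]-.173)<.03)
v,u=np.nonzero(m);print('tip pix',m.sum(),u.min(),u.max(),v.min(),v.max(),C[m].mean(0),np.median(C[m],0))
b=(abs(C[...,2]-.04)<.006)&(np.abs(C[...,0]-.51)<.09)&(np.abs(C[...,1]-.173)<.09)
v2,u2=np.nonzero(b);k,l=cv2.connectedComponents(b.astype('uint8'));
rc=cv2.minAreaRect((C[b][:,:2]*1e4).astype('float32'));print('block',rc,np.median(C[b][:,2]))
bx=atz(d,[(253,162),(382,160),(379,282),(262,285)],.04);print(bx,bx.mean(0))
print(atz(d,(322,239),.094))
im=cv2.resize(d['frame'][145:300,235:405,::-1],None,fx=4.5,fy=3.8,interpolation=2)
im=cv2.resize(d['frame'][200:260,290:350,::-1],None,fx=9,fy=9,interpolation=2);cv2.imwrite('pics/tip.png',im)
E
```

```text
tip pix 221 315 330 230 246 [0.514  0.1766 0.093 ] [0.514  0.1768 0.0933]
block ((5201.8447265625, 1708.8271484375), (1105.5557861328125, 1300.3424072265625), 79.8296890258789) 0.03961298112159107
[[0.4689 0.2369 0.04  ]
 [0.573  0.2165 0.04  ]
 [0.5537 0.1094 0.04  ]
 [0.4483 0.1286 0.04  ]] [0.511  0.1729 0.04  ]
[[0.5136 0.1764 0.094 ]]
```

View pics/tip.png

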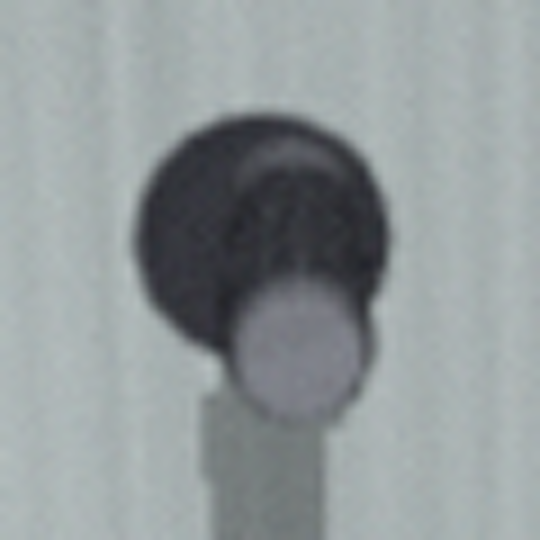

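The crop shows the stud tip disc centred at about (322.7,238.4) in the full image and the eccentric disc centred at about (318.8,225.7). The stud is therefore near (0.514,0.1767), about 5 mm off the block centre, as expected. Next is the spacer from the same relative view.

play_rows:
  steps: "-0.049 -0.452 -0.069 0 0 0;-0.049 -0.452 -0.069 0 0 0;-0.049 -0.452 -0.069 0 0 0;-0.049 -0.452 -0.069 0 0 0;-0.049 -0.452 -0.069 0 0 0;-0.049 -0.452 -0.069 0 0 0;-0.049 -0.452 -0.069 0 0 0;-0.049 -0.452 -0.069 0 0 0;-0.049 -0.452 -0.069 0 0 0;-0.049 -0.452 -0.069 0 0 0;-0.049 -0.452 -0.069 0 0 0"

```text
t: 3.2
eef_pos: [0.4609, -0.2779, 0.1418]
ee_rot: [180.0, -0.0, 78.2]
contact_force: [0.1, 1.4, 0.1]
grip_width: 0.502
grasp_force: 0.0
```

```bash
python3 - <<'E'
from h import *
snap('wrist','ws');s=r.read_state();print(s['t'],s['eef_pos'],s['ee_rot'],s['contact_force'])
E
```

```text
3.25 [ 0.46091727 -0.27807825  0.14184038] [1.79950576e+02 3.43604074e-03 7.81635873e+01] [-0.64905342 -0.14327229  0.52722716]
```

View pics/ws.png

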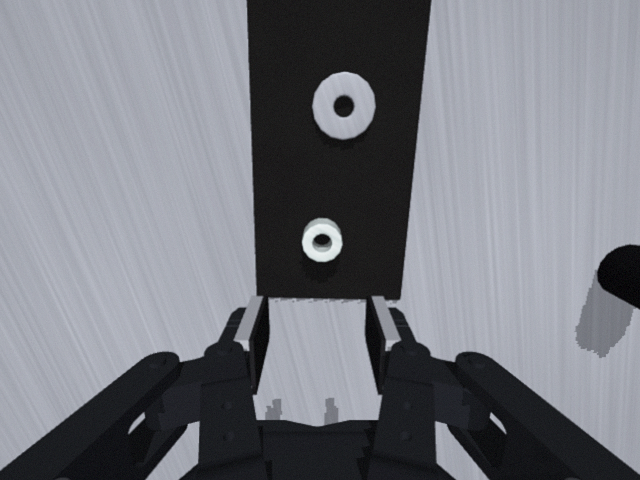

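The spacer's top ring is centred near (322,241) and the washer near (344,106).

```bash
cat >> h.py <<'E'
def disc(d,c,rad,zlo,zhi,ztop):
    C=cloud(d);m=(C[...,2]>zlo)&(C[...,2]<zhi)&(np.hypot(C[...,0]-c[0],C[...,1]-c[1])<rad)
    cs,_=cv2.findContours(m.astype('uint8'),cv2.RETR_EXTERNAL,cv2.CHAIN_APPROX_NONE);k=max(cs,key=cv2.contourArea)
    P=atz(d,k[:,0,:],ztop)[:,:2]; (c2,r2)=cv2.minEnclosingCircle((P*1e3).astype('float32'))
    A=np.c_[2*P,np.ones(len(P))];q=np.linalg.lstsq(A,(P**2).sum(1),rcond=None)[0]
    return m.sum(),np.median(C[m],0),'fit',q[:2],np.sqrt(q[2]+q[0]**2+q[1]**2),'enc',c2,r2
E
python3 - <<'E'
from h import *
np.set_printoptions(precision=4,suppress=True)
d=load('ws')
print(disc(d,(.464,-.275),.03,.0205,.03,.024));print(atz(d,(322,240.5),.024))
print(disc(d,(.495,-.189),.035,.0075,.015,.01));print(atz(d,(344,106),.01))
d=load('wb');print(disc(d,(.514,.1767),.02,.091,.1,.094),atz(d,(322.7,238.4),.094))
E
```

```text
(np.int64(971), array([ 0.4646, -0.2777,  0.0235]), 'fit', array([ 0.4646, -0.2778]), np.float64(0.014340537161432642), 'enc', (464.62774658203125, -277.74505615234375), 14.873737335205078)
[[ 0.4653 -0.2763  0.024 ]]
(np.int64(2952), array([ 0.4982, -0.1883,  0.0095]), 'fit', array([ 0.4981, -0.1891]), np.float64(0.02111377420433755), 'enc', (498.1239929199219, -189.0463104248047), 21.631155014038086)
[[ 0.4987 -0.1894  0.01  ]]
(np.int64(199), array([0.514 , 0.1763, 0.0934]), 'fit', array([0.5139, 0.1764]), np.float64(0.005551233999887835), 'enc', (513.8988037109375, 176.37367248535156), 5.940907955169678) [[0.5142 0.1767 0.094 ]]
```

play_rows:
  steps: "0.004 0.0007 -0.03 0 0 0;0.004 0.0007 -0.06 0 0 0;0.004 0.0007 -0.09 0 0 0;0.004 0.0007 -0.11 0 0 0;0.004 0.0007 -0.119 0 0 0;0.004 0.0007 -0.119 0 0 0;0.004 0.0007 -0.119 0 0 0"

```text
t: 4.12
eef_pos: [0.4652, -0.2791, 0.0236]
ee_rot: [179.9, 0.1, 78.1]
contact_force: [-0.1, -0.5, -0.5]
grip_width: 0.503
grasp_force: 0.0
```

play_rows:
  steps: "0 0 0 0 0 0;0 0 0 0 0 0;0 0 0 0 0 0;0 0 0 0 0 0;0 0 0 0 0 0"
  claw: 0.0
  squeeze: 25

```text
t: 4.75
eef_pos: [0.4652, -0.2793, 0.0239]
ee_rot: [179.9, 0.1, 78.0]
contact_force: [-0.1, 0.7, 6.2]
grip_width: 0.343
grasp_force: 24.8
```

play_rows:
  steps: "0 0 0.03 0 0 0;0 0 0.08 0 0 0;0.005 0.05 0.12 0 0 0;0.049 0.454 0.12 0 0 0;0.049 0.454 0.12 0 0 0;0.049 0.454 0.12 0 0 0;0.049 0.454 0.12 0 0 0;0.049 0.454 0.12 0 0 0;0.049 0.454 0.12 0 0 0;0.049 0.454 0.12 0 0 0;0.049 0.454 0.12 0 0 0;0.049 0.454 0.106 0 0 0;0.049 0.454 0.106 0 0 0;0.049 0.454 0.106 0 0 0;0.049 0.454 0.106 0 0 0"

```text
t: 6.62
eef_pos: [0.5136, 0.1746, 0.1287]
ee_rot: [180.0, -0.0, 78.0]
contact_force: [0.4, 0.5, -0.4]
grip_width: 0.34
grasp_force: 24.9
```

```bash
python3 - <<'E'
from h import *
snap('side','side1');d=snap('wrist','w2');s=r.read_state();print(s['t'],s['eef_pos'],s['ee_rot'],s['contact_force'],s['grip_width'])
cv2.imwrite('pics/w2c.png',cv2.resize(d['frame'][180:480,160:480,::-1],None,fx=2,fy=2))
E
```

```text
6.725 [0.51361528 0.1749054  0.12876629] [ 1.79951876e+02 -1.76395184e-02  7.79905386e+01] [-0.71409574  1.08438604  0.04824422] 0.34206667401309376
```

View pics/w2c.png

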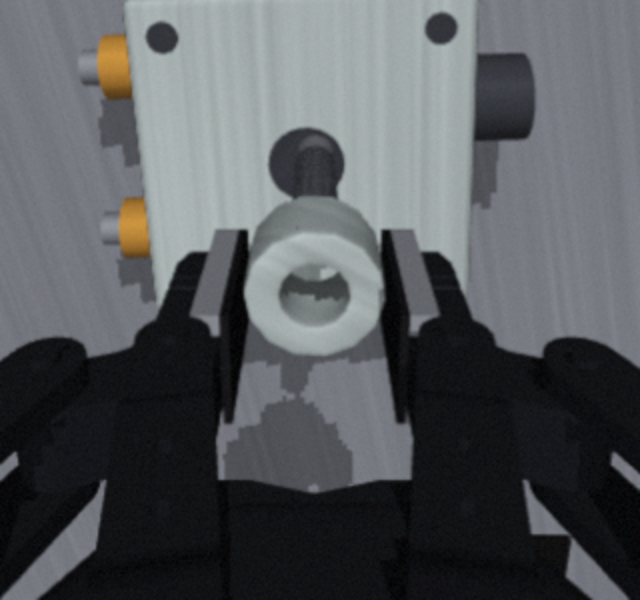

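The spacer is well held, its top ring centred near (316.5,326.5) in the full wrist image. The stud is visible behind it.

```bash
python3 - <<'E'
from h import *
np.set_printoptions(precision=4,suppress=True)
d=load('w2')
print(atz(d,(316.7,326.5),.129)); print(disc(d,(.514,.175),.02,.1255,.14,.129))
d=load('wb'); s=load('ws')
print(proj(d,[.514,.1765,.094]))
E
```

```text
[[0.514  0.1766 0.129 ]]
(np.int64(3503), array([0.5142, 0.1774, 0.1284]), 'fit', array([0.5139, 0.1745]), np.float64(0.01689600888989975), 'enc', (513.678466796875, 172.40960693359375), 22.021522521972656)
[[322.5573 238.7476]]
```

Spacer and stud coincide within half a millimetre, so I'll descend gently.

play_rows:
  steps: "0 0 -0.005 0 0 0;0 0 -0.010 0 0 0;0 0 -0.013 0 0 0;0 0 -0.016 0 0 0;0 0 -0.018 0 0 0;0 0 -0.02 0 0 0;0 0 -0.02 0 0 0;0 0 -0.02 0 0 0"

```text
t: 7.72
eef_pos: [0.5134, 0.1753, 0.1085]
ee_rot: [180.0, -0.0, 78.0]
contact_force: [0.2, 0.8, -0.2]
grip_width: 0.34
grasp_force: 24.9
```

play_rows:
  steps: "0 0 -0.004 0 0 0;0 0 -0.008 0 0 0;0 0 -0.012 0 0 0;0 0 -0.016 0 0 0;0 0 -0.02 0 0 0;0 0 -0.02 0 0 0"

```text
t: 8.48
eef_pos: [0.513, 0.1752, 0.0878]
ee_rot: [-180.0, 0.0, 78.0]
contact_force: [0.5, -0.3, -0.3]
grip_width: 0.346
grasp_force: 24.9
```

play_rows:
  steps: "0 0 -0.004 0 0 0;0 0 -0.008 0 0 0;0 0 -0.012 0 0 0;0 0 -0.016 0 0 0;0 0 -0.02 0 0 0;0 0 -0.024 0 0 0;0 0 -0.026 0 0 0;0 0 -0.026 0 0 0"

```text
t: 9.48
eef_pos: [0.5132, 0.1753, 0.0621]
ee_rot: [-180.0, 0.0, 78.0]
contact_force: [-0.5, -0.7, -0.3]
grip_width: 0.342
grasp_force: 24.9
```

play_rows:
  steps: "0 0 -0.0007 0 0 0;0 0 -0.0012 0 0 0;0 0 -0.0017 0 0 0;0 0 -0.0021 0 0 0;0 0 -0.0021 0 0 0;0 0 -0.0021 0 0 0"

```text
t: 10.22
eef_pos: [0.5133, 0.1753, 0.0602]
ee_rot: [180.0, 0.0, 78.0]
contact_force: [0.1, 0.4, -0.7]
grip_width: 0.341
grasp_force: 24.9
```

play_rows:
  steps: "0 0 0 0 0 0;0 0 0 0 0 0;0 0 0 0 0 0;0 0 0 0 0 0"
  claw: 0.5

```text
t: 10.72
eef_pos: [0.5133, 0.1753, 0.0603]
ee_rot: [180.0, 0.0, 78.0]
contact_force: [-0.3, -0.0, 0.1]
grip_width: 0.498
grasp_force: 0.0
```

play_rows:
  steps: "0 0 0.02 0 0 0;0 0 0.05 0 0 0;0 0 0.09 0 0 0;0 0 0.12 0 0 0;0 0 0.15 0 0 0;0 0 0.15 0 0 0;0 0 0.15 0 0 0"

```text
t: 11.6
eef_pos: [0.5128, 0.1752, 0.2091]
ee_rot: [-179.9, 0.0, 78.0]
contact_force: [0.1, 0.0, -0.5]
grip_width: 0.503
grasp_force: 0.0
```

```bash
python3 - <<'E'
from h import *
np.set_printoptions(precision=4,suppress=True)
d=snap('wrist','w3');s=r.read_state();print(s['t'],s['eef_pos'],s['ee_rot'],s['contact_force'])
print(disc(d,(.514,.1767),.016,.091,.1,.094));print(disc(d,(.514,.1767),.03,.055,.065,.06))
E
```

```text
11.65 [0.5125 0.175  0.2084] [-179.8428    0.0762   78.0296] [ 0.4097 -0.4562 -0.3111]
(np.int64(197), array([0.514 , 0.1762, 0.0935]), 'fit', array([0.514 , 0.1763]), np.float64(0.0054884860468801385), 'enc', (513.885986328125, 176.3343048095703), 6.005887985229492)
(np.int64(673), array([0.5147, 0.1806, 0.0594]), 'fit', array([0.5137, 0.1769]), np.float64(0.012229182266045838), 'enc', (513.3767700195312, 176.70285034179688), 14.924344062805176)
```

```bash
python3 - <<'E'
from h import *
np.set_printoptions(precision=4,suppress=True)
for t,p,yaw in (('w0',(.1831,.5182,.2442),160.5),('w3',(.5125,.175,.2084),78),('w2',(.5136,.1749,.1288),78)):
    d=load(t);C=cloud(d)-np.array(p);a=np.radians(yaw)
    x=C[...,0]*np.cos(a)+C[...,1]*np.sin(a);y=C[...,0]*np.sin(a)-C[...,1]*np.cos(a);z=C[...,2]
    m=(abs(x)<.02)&(abs(y)<.07)&(abs(y)>.0155)&(z>-.03)&(z<.02)&(d['depth']>0)
    print(t,m.sum(),np.percentile(z[m],[0,.5,1,2,5]),np.percentile(abs(y[m]),[0,5,50]), np.percentile(x[m],[1,99]))
E
```

```text
w0 3262 [-0.0025 -0.001  -0.0006  0.      0.0013] [0.0418 0.0422 0.0432] [-0.0109  0.0113]
w3 3418 [-0.0126 -0.0113 -0.0103 -0.0091 -0.0071] [0.0208 0.021  0.0235] [-0.0097  0.012 ]
w2 2043 [-0.0108 -0.0099 -0.0093 -0.0087 -0.007 ] [0.0155 0.016  0.0207] [0.0064 0.0118]
```

play_rows:
  steps: "-0.01 -0.3 0 0 0 0;-0.02 -0.364 -0.081 0 0 0;-0.02 -0.364 -0.081 0 0 0;-0.02 -0.364 -0.081 0 0 0;-0.02 -0.364 -0.081 0 0 0;-0.02 -0.364 -0.081 0 0 0;-0.02 -0.364 -0.081 0 0 0;-0.02 -0.364 -0.081 0 0 0;-0.02 -0.364 -0.081 0 0 0;-0.02 -0.364 -0.081 0 0 0"
  claw: 0.62

```text
t: 12.9
eef_pos: [0.4938, -0.1874, 0.1297]
ee_rot: [179.9, 0.0, 78.2]
contact_force: [-0.6, 0.8, -0.1]
grip_width: 0.618
grasp_force: 0.0
```

```bash
python3 - <<'E'
from h import *
np.set_printoptions(precision=4,suppress=True)
d=snap('wrist','w4');s=r.read_state();p=s['eef_pos'];print(s['t'],p,s['ee_rot'],s['contact_force'],s['grip_width'])
print(disc(d,(.498,-.189),.035,.0075,.015,.01))
C=cloud(d)-p;a=np.radians(78)
x=C[...,0]*np.cos(a)+C[...,1]*np.sin(a);y=C[...,0]*np.sin(a)-C[...,1]*np.cos(a);z=C[...,2]
m=(abs(x)<.02)&(abs(y)<.07)&(abs(y)>.0155)&(z>-.03)&(z<.02)
print(np.percentile(z[m],[0,.5,1,2,5]))
E
```

```text
12.95 [ 0.4937 -0.1876  0.1297] [179.9482   0.0083  78.1516] [ 0.8925 -0.5215 -1.2827] 0.6219208326129173
(np.int64(2311), array([ 0.4983, -0.1884,  0.0096]), 'fit', array([ 0.4982, -0.1889]), np.float64(0.021174441470966403), 'enc', (498.0933532714844, -188.7686004638672), 21.762434005737305)
[-0.0111 -0.0101 -0.0093 -0.0084 -0.0064]
```

play_rows:
  steps: "0.0043 0 -0.03 0 0 0;0.0043 0 -0.06 0 0 0;0.0043 0 -0.09 0 0 0;0.0043 0 -0.105 0 0 0;0.0043 0 -0.111 0 0 0;0.0043 0 -0.111 0 0 0;0.0043 0 -0.111 0 0 0"

```text
t: 13.82
eef_pos: [0.4986, -0.1892, 0.0196]
ee_rot: [179.9, 0.0, 78.0]
contact_force: [-0.4, -0.5, 0.6]
grip_width: 0.62
grasp_force: 0.0
```

play_rows:
  steps: "0 0 -0.0012 0 0 0;0 0 -0.0024 0 0 0;0 0 -0.0024 0 0 0;0 0 -0.0024 0 0 0"

```text
t: 14.32
eef_pos: [0.4976, -0.1887, 0.0158]
ee_rot: [180.0, 0.0, 78.0]
contact_force: [0.8, -0.7, 0.4]
grip_width: 0.622
grasp_force: 0.0
```

play_rows:
  steps: "0 0 0 0 0 0;0 0 0 0 0 0;0 0 0 0 0 0;0 0 0 0 0 0;0 0 0 0 0 0"
  claw: 0.0
  squeeze: 30

```text
t: 14.95
eef_pos: [0.4981, -0.189, 0.0164]
ee_rot: [179.9, 0.0, 78.0]
contact_force: [0.9, -0.1, 4.6]
grip_width: 0.49
grasp_force: 33.2
```

play_rows:
  steps: "0 0 0.02 0 0 0;0 0 0.06 0 0 0;0 0 0.11 0 0 0;0 0 0.13 0 0 0;0 0 0.13 0 0 0"

```text
t: 15.58
eef_pos: [0.4982, -0.189, 0.147]
ee_rot: [179.8, 0.0, 78.0]
contact_force: [0.3, 0.1, -0.8]
grip_width: 0.493
grasp_force: 30.8
```

```bash
python3 - <<'E'
from h import *
np.set_printoptions(precision=4,suppress=True)
d=snap('wrist','w5');s=r.read_state();p=s['eef_pos'];print(s['t'],p,s['ee_rot'],s['contact_force'],s['grip_width'])
cv2.imwrite('pics/w5c.png',cv2.resize(d['frame'][180:480,160:480,::-1],None,fx=2,fy=2))
E
```

```text
15.625 [ 0.4972 -0.1885  0.1451] [-179.952    -0.0131   78.032 ] [ 0.3545  0.2093 -0.8537] 0.4916566389881612
```

View pics/w5c.png

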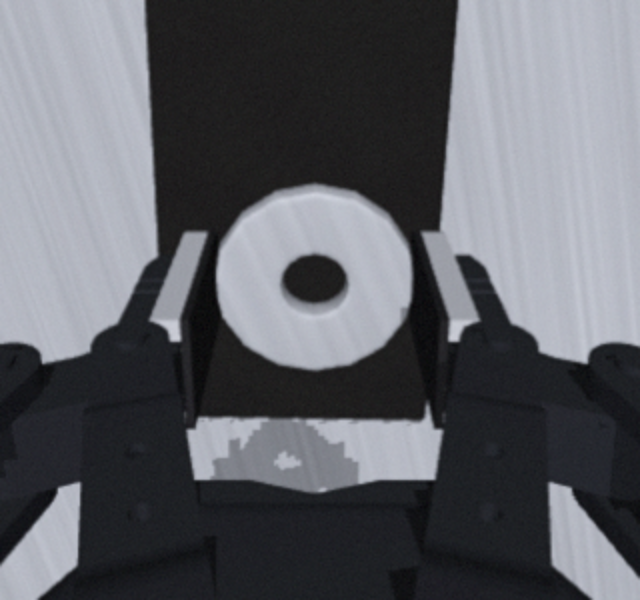

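The washer is held flat, with its outer disc and hole centred near (317,320) in the full image.

```bash
python3 - <<'E'
from h import *
np.set_printoptions(precision=4,suppress=True)
d=load('w5');p=np.array([.4972,-.1885,.1451]);C=cloud(d)
m=(np.hypot(C[...,0]-p[0],C[...,1]-p[1])<.02)&(abs(C[...,2]-p[2]+.0064)<.008)
q=C[m];A=np.c_[q[:,:2]-p[:2],np.ones(len(q))];print(m.sum(),np.linalg.lstsq(A,q[:,2]-p[2],rcond=None)[0],np.median(q[:,2])-p[2])
print(atz(d,(317,320),p[2]-.0064)[0]-p)
hsv=d['frame'].sum(2); 
E
```

```text
5540 [ 0.0037  0.002  -0.005 ] -0.0048931811702639105
[ 0.0011 -0.0006 -0.0064]
```

play_rows:
  steps: "0.0155 0.3655 0 0 0 0;0.0155 0.3655 0 0 0 0;0.0155 0.3655 0 0 0 0;0.0155 0.3655 0 0 0 0;0.0155 0.3655 0 0 0 0;0.0155 0.3655 0 0 0 0;0.0155 0.3655 0 0 0 0;0.0155 0.3655 0 0 0 0;0.0155 0.3655 -0.02 0 0 0;0.0155 0.3655 -0.02 0 0 0;0.0155 0.3655 -0.02 0 0 0;0.0155 0.3655 -0.02 0 0 0"

```text
t: 17.12
eef_pos: [0.5137, 0.1763, 0.1267]
ee_rot: [179.9, -0.0, 78.0]
contact_force: [-0.1, -0.4, -0.7]
grip_width: 0.493
grasp_force: 30.8
```

```bash
python3 - <<'E'
from h import *
np.set_printoptions(precision=4,suppress=True)
s=r.read_state();p=s['eef_pos'];print(p)
d=snap('wrist','w6');s=r.read_state();print(s['t'],s['eef_pos'],s['contact_force'],s['grip_width'])
C=cloud(d);m=(np.hypot(C[...,0]-p[0],C[...,1]-p[1])<.03)&(abs(C[...,2]-p[2]+.005)<.006)
print(m.sum(),np.median(C[m],0)-p)
cv2.imwrite('pics/w6c.png',cv2.resize(d['frame'][250:400,220:420,::-1],None,fx=4,fy=4,interpolation=2))
E
```

```text
[0.5137 0.1763 0.1267]
17.175 [0.5136 0.1764 0.1267] [-0.9136 -0.2883 -0.6606] 0.4855259199160571
7278 [ 0.0002  0.0026 -0.0068]
```

View pics/w6c.png

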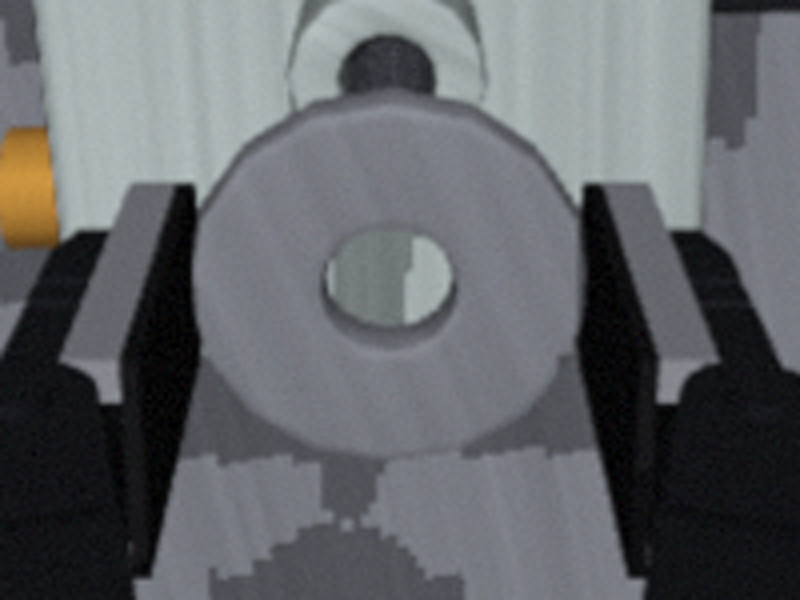

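The hole's upper rim is centred near (317.0,321.7) in the full image, and the seated spacer with the stud shows behind it.

```bash
python3 - <<'E'
from h import *
np.set_printoptions(precision=4,suppress=True)
d=load('w6')
for z in (.1267-.0064,.1267-.0055): print(atz(d,(317.0,321.7),z))
E
```

```text
[[0.5139 0.1765 0.1203]]
[[0.514  0.177  0.1212]]
```

play_rows:
  steps: "0 0 -0.006 0 0 0;0 0 -0.012 0 0 0;0 0 -0.018 0 0 0;0 0 -0.021 0 0 0;0 0 -0.024 0 0 0;0 0 -0.027 0 0 0;0 0 -0.027 0 0 0;0 0 -0.027 0 0 0"

```text
t: 18.18
eef_pos: [0.5132, 0.1768, 0.099]
ee_rot: [180.0, -0.0, 78.0]
contact_force: [0.5, -0.1, -0.4]
grip_width: 0.491
grasp_force: 30.8
```

play_rows:
  steps: "0 0 -0.004 0 0 0;0 0 -0.008 0 0 0;0 0 -0.012 0 0 0;0 0 -0.016 0 0 0;0 0 -0.02 0 0 0;0 0 -0.022 0 0 0;0 0 -0.022 0 0 0;0 0 -0.022 0 0 0"

```text
t: 19.18
eef_pos: [0.5132, 0.1768, 0.077]
ee_rot: [180.0, -0.0, 78.0]
contact_force: [0.1, -0.5, -0.1]
grip_width: 0.49
grasp_force: 30.8
```

play_rows:
  steps: "0 0 -0.001 0 0 0;0 0 -0.002 0 0 0;0 0 -0.003 0 0 0;0 0 -0.0035 0 0 0;0 0 -0.004 0 0 0;0 0 -0.004 0 0 0;0 0 -0.004 0 0 0"

```text
t: 20.05
eef_pos: [0.5132, 0.1768, 0.0729]
ee_rot: [180.0, -0.0, 78.0]
contact_force: [0.5, 0.4, -0.8]
grip_width: 0.49
grasp_force: 30.8
```

play_rows:
  steps: "0 0 -0.0003 0 0 0;0 0 -0.0007 0 0 0;0 0 -0.0007 0 0 0;0 0 -0.0007 0 0 0"

```text
t: 20.55
eef_pos: [0.5132, 0.1768, 0.0723]
ee_rot: [180.0, -0.0, 78.0]
contact_force: [-1.1, 0.4, 0.8]
grip_width: 0.492
grasp_force: 30.8
```

play_rows:
  steps: "0 0 0 0 0 0;0 0 0 0 0 0;0 0 0 0 0 0;0 0 0 0 0 0"
  claw: 0.64

```text
t: 21.05
eef_pos: [0.5131, 0.1768, 0.0721]
ee_rot: [180.0, 0.0, 78.0]
contact_force: [-0.2, 0.0, 0.3]
grip_width: 0.637
grasp_force: 0.0
```

play_rows:
  steps: "0 0 0.02 0 0 0;0 0 0.05 0 0 0;0 0 0.09 0 0 0;0 0 0.12 0 0 0;0 0 0.137 0 0 0;0 0 0.137 0 0 0;0 0 0.137 0 0 0"

```text
t: 21.92
eef_pos: [0.5124, 0.1766, 0.2073]
ee_rot: [-179.8, 0.1, 78.0]
contact_force: [0.7, 0.4, -1.9]
grip_width: 0.643
grasp_force: 0.0
```

```bash
python3 - <<'E'
from h import *
np.set_printoptions(precision=4,suppress=True)
d=snap('wrist','w7');s=r.read_state();print(s['t'],s['eef_pos'],s['ee_rot'],s['contact_force'])
print(disc(d,(.514,.1767),.016,.091,.1,.094));print(disc(d,(.514,.1767),.03,.06,.072,.066))
C=cloud(d);m=(np.hypot(C[...,0]-.514,C[...,1]-.1767)<.021)&(abs(C[...,2]-.066)<.005);q=C[m]
print(np.linalg.lstsq(np.c_[q[:,:2]-[.514,.1767],np.ones(len(q))],q[:,2],rcond=None)[0])
E
```

```text
21.975 [0.5123 0.1766 0.2071] [-179.818     0.0879   78.0333] [ 0.052   0.043  -0.5442]
(np.int64(202), array([0.5139, 0.1763, 0.0935]), 'fit', array([0.514 , 0.1764]), np.float64(0.005560953621195626), 'enc', (513.9840698242188, 176.41270446777344), 5.950873851776123)
(np.int64(1922), array([0.5136, 0.1798, 0.0656]), 'fit', array([0.513 , 0.1769]), np.float64(0.02128287814758443), 'enc', (512.9485473632812, 177.0020751953125), 21.907493591308594)
[-0.0054 -0.0074  0.0656]
```

play_rows:
  steps: "-0.007 -0.2566 -0.066 0 0 0;-0.007 -0.2566 -0.066 0 0 0;-0.007 -0.2566 -0.066 0 0 0;-0.007 -0.2566 -0.066 0 0 0;-0.007 -0.2566 -0.066 0 0 0;-0.007 -0.2566 -0.066 0 0 0;-0.007 -0.2566 -0.066 0 0 0;-0.007 -0.2566 -0.066 0 0 0;-0.007 -0.2566 -0.066 0 0 0"
  claw: 0.44

```text
t: 23.1
eef_pos: [0.5064, -0.0788, 0.1436]
ee_rot: [179.9, -0.0, 78.1]
contact_force: [-0.3, 0.3, -0.1]
grip_width: 0.436
grasp_force: 0.0
```

```bash
python3 - <<'E'
from h import *
np.set_printoptions(precision=4,suppress=True)
d=snap('wrist','w8');s=r.read_state();print(s['t'],s['eef_pos'],s['contact_force'],s['grip_width'])
print(disc(d,(.509,-.079),.035,.022,.03,.026))
cv2.imwrite('pics/w8c.png',cv2.resize(d['frame'][180:330,220:420,::-1],None,fx=4,fy=4,interpolation=2))
E
```

```text
23.15 [ 0.5064 -0.079   0.1435] [-1.12   -0.3462 -0.3734] 0.4376421694838074
(np.int64(535), array([ 0.5101, -0.08  ,  0.0254]), 'fit', array([ 0.5103, -0.0798]), np.float64(0.011456189214956837), 'enc', (510.2052001953125, -79.75455474853516), 11.979337692260742)
```

View pics/w8c.png

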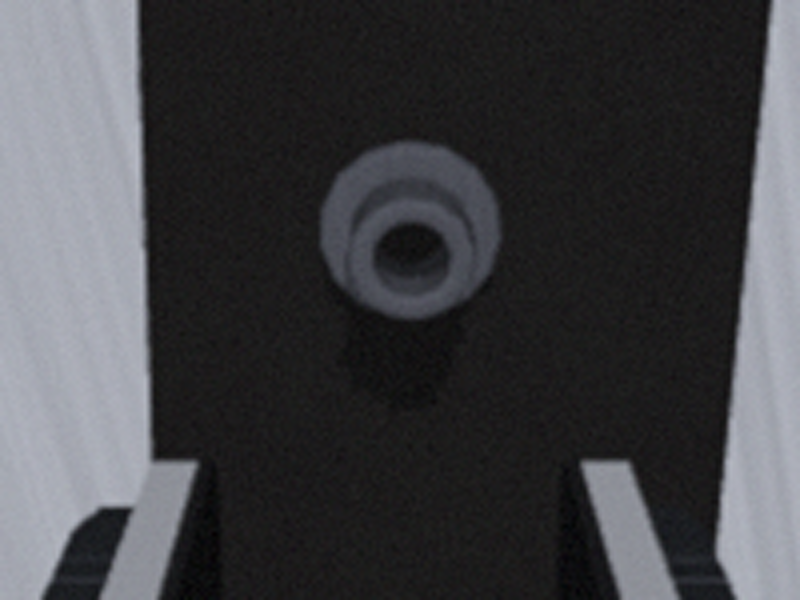

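The bushing stands flange down, with its top ring at (322,244) in the full image, world (0.5102,-0.0798).

play_rows:
  steps: "0.0038 -0.0002 -0.03 0 0 0;0.0038 -0.0002 -0.06 0 0 0;0.0038 -0.0002 -0.09 0 0 0;0.0038 -0.0002 -0.11 0 0 0;0.0038 -0.0002 -0.1165 0 0 0;0.0038 -0.0002 -0.1165 0 0 0;0.0038 -0.0002 -0.1165 0 0 0"

```text
t: 24.02
eef_pos: [0.5109, -0.0802, 0.028]
ee_rot: [179.9, 0.0, 78.0]
contact_force: [0.4, -0.4, 0.1]
grip_width: 0.44
grasp_force: 0.0
```

play_rows:
  steps: "0 0 0 0 0 0;0 0 0 0 0 0;0 0 0 0 0 0;0 0 0 0 0 0;0 0 0 0 0 0"
  claw: 0.0
  squeeze: 30

```text
t: 24.65
eef_pos: [0.5108, -0.0803, 0.028]
ee_rot: [179.9, 0.0, 78.0]
contact_force: [-0.8, 1.1, 5.8]
grip_width: 0.263
grasp_force: 29.6
```

play_rows:
  steps: "0 0 0.02 0 0 0;0 0 0.06 0 0 0;0 0 0.1 0 0 0;0 0 0.1 0 0 0;0 0 0.1 0 0 0"

```text
t: 25.28
eef_pos: [0.5092, -0.0799, 0.1255]
ee_rot: [-179.9, -0.0, 78.0]
contact_force: [0.1, -1.1, -1.1]
grip_width: 0.257
grasp_force: 29.7
```

play_rows:
  steps: "0.004 0.2562 0.02 0 0 0;0.004 0.2562 0.02 0 0 0;0.004 0.2562 0.02 0 0 0;0.004 0.2562 0.02 0 0 0;0.004 0.2562 0.02 0 0 0;0.004 0.2562 0.02 0 0 0;0.004 0.2562 0.006 0 0 0;0.004 0.2562 0.006 0 0 0;0.004 0.2562 0.006 0 0 0;0.004 0.2562 0.006 0 0 0"

```text
t: 26.52
eef_pos: [0.5142, 0.1757, 0.133]
ee_rot: [180.0, -0.0, 78.0]
contact_force: [0.1, 0.2, -0.8]
grip_width: 0.262
grasp_force: 29.7
```

```bash
python3 - <<'E'
from h import *
np.set_printoptions(precision=4,suppress=True)
s=r.read_state();p=s['eef_pos'];d=snap('wrist','w9');s=r.read_state();print(p,s['t'],s['eef_pos'],s['contact_force'],s['grip_width'])
cv2.imwrite('pics/w9c.png',cv2.resize(d['frame'][250:400,220:420,::-1],None,fx=4,fy=4,interpolation=2))
print(proj(d,[p+[0,0,-.002]]),proj(d,[p+[.005,0,-.002]]),proj(d,[p+[0,.005,-.002]]))
E
```

```text
[0.5142 0.1757 0.133 ] 26.575 [0.5143 0.1758 0.1331] [-0.0922  0.3935 -0.5657] 0.2598360095624476
[[316.6061 327.5439]] [[328.3906 325.315 ]] [[314.0654 317.0503]]
```

View pics/w9c.png

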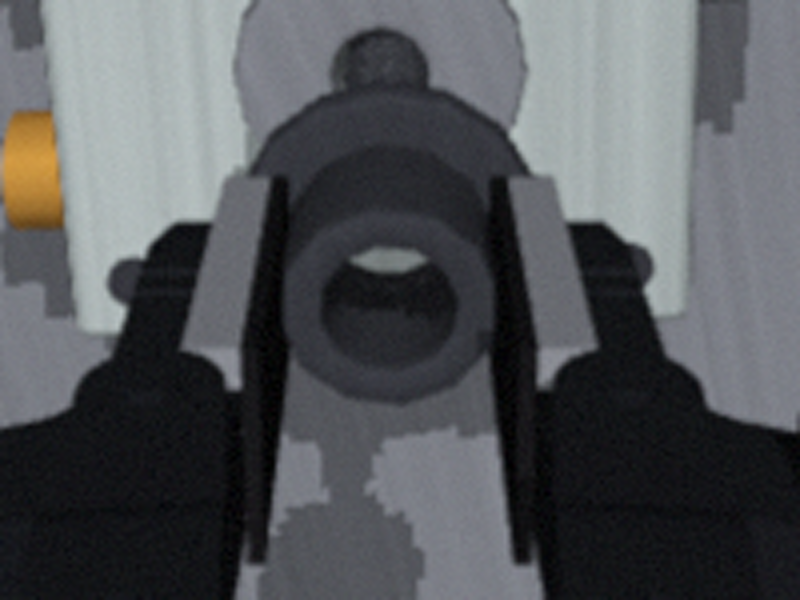

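The held bushing's top ring is centred near (317,326.4), i.e. about (0.5145,0.1763), and it lines up with the stud.

play_rows:
  steps: "0 0 -0.006 0 0 0;0 0 -0.012 0 0 0;0 0 -0.015 0 0 0;0 0 -0.018 0 0 0;0 0 -0.020 0 0 0;0 0 -0.022 0 0 0;0 0 -0.022 0 0 0;0 0 -0.022 0 0 0"

```text
t: 27.58
eef_pos: [0.514, 0.1761, 0.1108]
ee_rot: [180.0, -0.0, 78.0]
contact_force: [0.0, -0.3, -0.7]
grip_width: 0.259
grasp_force: 29.7
```

play_rows:
  steps: "0 0 -0.004 0 0 0;0 0 -0.008 0 0 0;0 0 -0.012 0 0 0;0 0 -0.016 0 0 0;0 0 -0.018 0 0 0;0 0 -0.018 0 0 0;0 0 -0.019 0 0 0;0 0 -0.020 0 0 0;0 0 -0.0207 0 0 0;0 0 -0.0207 0 0 0;0 0 -0.0207 0 0 0"

```text
t: 28.95
eef_pos: [0.514, 0.1762, 0.0901]
ee_rot: [180.0, -0.0, 78.0]
contact_force: [1.2, 0.5, 1.3]
grip_width: 0.259
grasp_force: 29.7
```

play_rows:
  steps: "0 0 0 0 0 0;0 0 0 0 0 0;0 0 0 0 0 0;0 0 0 0 0 0"
  claw: 0.46

```text
t: 29.45
eef_pos: [0.514, 0.1762, 0.0899]
ee_rot: [180.0, -0.0, 78.0]
contact_force: [1.0, 0.3, -0.3]
grip_width: 0.459
grasp_force: 0.0
```

play_rows:
  steps: "0 0 0.02 0 0 0;0 0 0.05 0 0 0;0 0 0.09 0 0 0;0 0 0.12 0 0 0;0 0 0.12 0 0 0;0 0 0.12 0 0 0;0 0 0.12 0 0 0"

```text
t: 30.32
eef_pos: [0.5131, 0.1759, 0.2079]
ee_rot: [-179.8, 0.1, 78.0]
contact_force: [-0.4, -0.1, -0.0]
grip_width: 0.458
grasp_force: 0.0
```

```bash
python3 - <<'E'
from h import *
np.set_printoptions(precision=4,suppress=True)
d=snap('wrist','wa');s=r.read_state();print(s['t'],s['eef_pos'],s['contact_force'],s['grip_width'],s['qd'])
C=cloud(d);R=np.hypot(C[...,0]-.514,C[...,1]-.1767)
for lo,hi in ((.091,.1),(.083,.0905),(.068,.075),(.063,.068)):
    m=(R<.03)&(C[...,2]>lo)&(C[...,2]<hi);print(m.sum(),np.median(C[m],0))
print(disc(d,(.514,.1767),.03,.084,.0905,.088))
E
```

```text
30.375 [0.5132 0.176  0.208 ] [ 0.1081  0.2826 -0.2565] 0.46094084139691005 [-0.0863 -0.0268 -0.4864  0.0026  0.1206 -0.0086]
203 [0.5139 0.1763 0.0934]
571 [0.5142 0.1786 0.0875]
686 [0.5164 0.1835 0.0706]
704 [0.5105 0.1853 0.0655]
(np.int64(549), array([0.5143, 0.1781, 0.0875]), 'fit', array([0.5139, 0.1765]), np.float64(0.011457897922303738), 'enc', (513.9075317382812, 176.50689697265625), 11.982891082763672)
```

All heights match the finished stack: bushing top 88 mm, flange top 71 mm, washer top 66 mm. The gripper is clear, so I'll hand the job in.

```bash
python3 -c "
from workcell import r
print(r.close_job())"
```

```text
the job is handed in; nothing more can be done
None
```

The spacer, washer and bushing (flange down) are stacked on the stud and released. Wrist-camera depth matched the expected heights to within 1 mm, and I handed the job in at about 30 s; no verdict was returned.

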